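# Check a plate gap with a gauge, then show the gauge

### The arm

A 6-joint arm with a two-finger parallel gripper is mounted at the origin on a cart in front of the work surface, level with it; the furniture and walls round the work are solid. World frame = base frame: x ahead of the robot, y to its left, z up, the work surface at z = 0. Lengths are in m, angles in rad, forces in N, time in s.
With the tool pointing down it reaches from about 0.3 to 0.825 m from the base axis. Payload 5.4 kg.
Tool frame: the origin (TCP) lies at the very end of the fingers, on their centre line; the grasp point (between the pads) lies 19 mm behind it; z points along the fingers, y is the line along which they close (so a half turn about z gives the same grasp; the last joint's range is limited). The gripper opens to 92 mm and grips with 3 to 60 N. Pads are 20 mm wide; open, the fingers measure 128 mm over their backs; the gripper's body (75 mm by 189 mm) begins 69 mm behind the grasp point.
Start: joints at [-1.444, 0.158, 1.597, -0, 1.386, -0.21], TCP at [0.19, -0.543, 0.185] pointing down, gripper open.
Joint ranges: [-2.91, 2.91], [-0.94, 2.29], [0.18, 2.7], [-1.29, 4.43], [0.17, 2.64], [-3, 3]. Speed limits (rad/s): [2.57, 2.57, 3.14, 3.14, 3.14, 3.14].

### API

Orientations are given as a unit quaternion [w, x, y, z].
In Python, from cell import state, snapshot, order gives the robot as it stands.
- The arm moves only by the tool send_rows, never from a script. Its argument "deltas" is a list of rows, each an object of numbers: "tx", "ty", "tz": the shift along the world's x, y, z as a fraction of full scale; "yaw": the turn about the world's z as a fraction of full scale; "hand": the closure, from -1 (fully open) to 1 (shut). In form: [{"tx": .., "ty": .., "tz": .., "yaw": .., "hand": ..}, ...]. A call has exactly 5 rows; each row shifts and turns the commanded pose from where the row before left it; what a row does not reach is not made up. Full scale, the value 1, is 25 cm for a shift and 45 degrees for a turn. A row lasts 1/10 s, in which the tool goes at most 50 mm and 8.59 degrees, less where a joint would pass 70% of its speed; a pose out of reach is approached as far as the arm can. A call with a number of a shift or a turn outside -1 to 1 is refused whole. A call with a gripper value outside its range is refused whole. The fingers move at their own pace and stop on an object; "grip_force" is the grip in N (left out, the last holds). Time passes only in rows, so rows that do not move let the fingers close, or fill a call up. It gives the time, the measured TCP pose, the force, the opening and the grip force at its end, in the units of the state.
- state(): the state, without advancing time (a new reading comes with each control period).
- snapshot(name): name is "scene" or "top" or "wrist"; returns a dict with "color" (384x512x3 uint8, red, green, blue), "mtx" (3x3 intrinsics, pixels), "world_to_cam" (4x4, takes a point from world to camera coordinates). Camera axes: x right, y down, z forward; pixel columns grow to the right and rows downward; lengths in m; the calibration is good to about 2 mm. A picture is of the moment at which its call begins. There is no depth.
- order.sign_off(): hands the job in; it is judged then, once.
The state is a dict: "time_s": time; "q": joint angles; "qvel": joint speeds; "effort": joint torques, N m; "tool_pos": TCP position; "tcp_rot": TCP orientation; "force": force on the tool from outside, world axes, zero at the start; "wrist_torque": the same for the moment, N m; "gripper_width": finger opening in m; "grip_force": force on a finger pad.
Only numpy, scipy, OpenCV 4.12 (cv2) and the standard library are available. Lean on these libraries where they do the work, as an engineer would, in place of code of your own. Each camera call takes 0.05 s, during which the arm holds its last target. There are 200 camera calls.

### The job

Check the gap between the two upright plates of the plate clamp: draw the gauge with the flat tab grip out of its holder and slide its blade gently down into the middle of the gap, upright, until its shoulder rests on the plates, for a second. Then draw it out again and show the blade for inspection: finish while still holding the gauge in the gripper, motionless, blade end downwards and leaning about 45 degrees from upright (any direction), all of it at least 15 cm above the worktop and touching nothing else. Leave the gauge with the round knob in its slot and do not disturb anything else on the worktop.

Things in the scene. Friction and masses are not known exactly. Their poses are not given: they have to be found in the camera images.
- tab_gauge: Loose gauge with a flat black tab grip. Steel blade 5 thick (x), 28 wide (y), z 0-45; shoulder plate 22 x 40, z 45-53; tab grip 12 thick (x), 34 wide (y), z 53-113 mm. Origin: centre of the blade's lower end; z from there to the tab's top. At most 0.13 kg. Starts upright in a slot of the holder (either one), shoulder on the holder's top.
- knob_gauge: The knob gauge (loose), to be left in its slot: same blade, shoulder, origin and axes as the tab gauge, but its black grip is a round knob 30 mm in diameter on a steel neck, top at z = 100 mm. It stands beside the tab gauge, 80 mm away along the holder's y, on either side.
- holder: Gauge holder: fixed grey block 60 (x) x 150 (y) x 55 mm high with two slots in its top, at y = +40 and -40 mm, each 7 (x) x 32 (y) and 50 mm deep. Origin: centre of its underside, on the worktop; z up.
- clamp: Plate clamp: fixed metal base 90 (x) x 124 (y) x 14 mm with two upright white plates, each 8 thick (x), 88 wide (y), tops 94 mm above the worktop, and an 8 mm gap between them, open at the top. Metal side posts at y = +51 and -51 mm, 78 mm high, each with a small thumb screw to -x. Origin: centre of the underside; x across the gap, y along it, z up.
- gap_mouth (a point): Centre of the gap's mouth, level with the plates' tops; axes as the clamp's. The gap is 8 wide (x), 76 long (y) between rubber strips, 80 mm deep; the plates' inner top edges are bevelled 4 mm at 45 degrees, so the mouth is 16 wide. With the gauge's shoulder resting on the plates the blade's end is 45 mm below this point.
- tape_roll: Bystander, loose: teal tape roll lying flat, 52 diameter, 19 mm high. Origin: centre of its underside.
- brown_jar: Bystander, loose: brown jar with blue cap, 56 diameter, 80 mm high. Origin: centre of its underside.
- petri_dish: Bystander, loose: petri dish, 94 diameter, 15 mm high. Origin: centre of its underside.
- round_flask: Bystander, loose: stoppered round flask, 72 diameter, 137 mm high. Origin: centre of its underside.
- tip_box: Bystander, loose: closed green box, 82 x 122 x 38 mm high. Origin: centre of its underside.
- foil_flask: Bystander, loose: foil-topped flask, 53 diameter, 114 mm high. Origin: centre of its underside.
- small_beaker: Bystander, loose: glass beaker, 66 wide, 71 mm high. Origin: centre of its underside.
Things that resemble listed ones, but are neither listed nor needed, are in the scene too. What is shaped like the knob_gauge but blue or green is not meant.

How it is judged:
On the way, in this order (a step that is already met when the one before it is completed fails the run):
1. the tab gauge is drawn out of the holder (z of tab_gauge in the frame of holder above 0.06 m and contact force between tab_gauge and the fingers above 0.5 N), for 0.1 s.
2. its blade is upright in the middle of the gap, shoulder on the plates (z of tab_gauge in the frame of gap_mouth between -0.0485 and -0.0415 m and x of tab_gauge in the frame of gap_mouth between -0.003 and 0.003 m and y of tab_gauge in the frame of gap_mouth between -0.022 and 0.022 m and angle between tab_gauge's own z axis and vertical below 0.1 rad), for 0.3 s.
3. the blade is drawn out of the gap again (z of tab_gauge in the frame of gap_mouth above 0.005 m and contact force between tab_gauge and the fingers above 0.5 N), for 0.1 s.
At the end, for the whole second after the job is handed in: The gripper holds the tab gauge still, its blade end at least 14.5 cm above the worktop and downwards, its long axis 32 to 58 degrees from vertical, touching no fixture or bystander; the knob gauge stands upright within 10 mm of where it was, and every bystander within 30 mm (height (world z) of tab_gauge above 0.145 m and angle between tab_gauge's own z axis and vertical between 0.56 and 1.01 rad and contact force between tab_gauge and the fingers above 1 N and linear speed of tab_gauge below 0.02 m/s and angular speed of tab_gauge below 0.15 rad/s and contact force between tab_gauge and clamp below 0.05 N and contact force between tab_gauge and holder below 0.05 N and contact force between tab_gauge and knob_gauge below 0.05 N and contact force between tab_gauge and tape_roll below 0.05 N and contact force between tab_gauge and brown_jar below 0.05 N and contact force between tab_gauge and petri_dish below 0.05 N and contact force between tab_gauge and round_flask below 0.05 N and contact force between tab_gauge and tip_box below 0.05 N and contact force between tab_gauge and foil_flask below 0.05 N and contact force between tab_gauge and small_beaker below 0.05 N and distance of knob_gauge from where it was at the start of the episode below 0.01 m and angle between knob_gauge's own z axis and vertical below 0.1 rad and distance of each of tape_roll, brown_jar, petri_dish, round_flask, tip_box, foil_flask, small_beaker from where it was at the start of the episode below 0.03 m); the arm keeps its last pose, push and grip.
It fails at once if the gauge is pressed on the clamp with more than 40 N (contact force between tab_gauge and clamp above 40 N).
It fails at once if the knob gauge is pulled out of its slot (distance of knob_gauge from where it was at the start of the episode above 0.03 m).
It fails at once if a bystander is knocked away (distance of any of tape_roll, brown_jar, petri_dish, round_flask, tip_box, foil_flask, small_beaker from where it was at the start of the episode above 0.05 m).
It also fails if it takes over 62 s, if anything falls off the work surface, if the arm or the gripper's body presses on something with over 40 N, if the wrist force passes 120 N, or if a joint passes its speed limit or range.

## Working session

There is one attempt and no reset: what is moved stays moved. The work goes in short steps, Python scripts to look and compute and a tool call to move; the robot and the scene stay as the last step left them, time stands still between calls to the robot, and variables do not carry over. Pictures are saved under pics/ and viewed, at most 10 in all, crops included, and the job is handed in when it is done.

Besides the shell and the picture viewer there is one more tool, called after "Request:" in YAML: its name, and indented under it one key for each argument. send_rows: Moves the arm, as the interface text tells. Shift numbers are shares of 25 cm and turn numbers shares of 45 degrees, none past 1 either way. Its arguments: {"type":"object","properties":{"deltas":{"type":"array","items":{"type":"object","properties":{"tx":{"type":"number","minimum":-1,"maximum":1},"ty":{"type":"number","minimum":-1,"maximum":1},"tz":{"type":"number","minimum":-1,"maximum":1},"yaw":{"type":"number","minimum":-1,"maximum":1},"hand":{"type":"number"}}}},"grip_force":{"type":"number"}},"required":["deltas"]}

```bash
mkdir -p pics; cat > h.py <<'E'
import numpy as np, cv2
from cell import state, snapshot, order
def snap(n,save=None):
    s=snapshot(n); np.savez('/tmp/'+(save or n)+'.npz',c=s['color'],m=s['mtx'],w=s['world_to_cam'])
    if save: cv2.imwrite(f'pics/{save}.png',s['color'][:,:,::-1])
    return s['color'],np.array(s['mtx']),np.array(s['world_to_cam'])
def ray(m,w,u,v):
    d=w[:3,:3].T@np.linalg.inv(m)@[u,v,1]; o=-w[:3,:3].T@w[:3,3]; return o,d
def onplane(m,w,u,v,z):
    o,d=ray(m,w,u,v); return o+d*(z-o[2])/d[2]
def proj(m,w,p):
    c=w[:3,:3]@np.asarray(p,float)+w[:3,3]; c=m@c; return c[:2]/c[2]
def tri(a,b):
    (o1,d1),(o2,d2)=a,b; A=np.stack([d1,-d2],1); t=np.linalg.lstsq(A,o2-o1,rcond=None)[0]
    p,q=o1+d1*t[0],o2+d2*t[1]; return (p+q)/2,np.linalg.norm(p-q)
E
python3 - <<'E'
from h import *
a=snap('scene','scene1')[0]; b=snap('top','top1')[0]; snap('wrist','wrist1')
for n in ('scene','top'):
    z=np.load(f'/tmp/{n}1.npz'); print(n,(-z['w'][:3,:3].T@z['w'][:3,3]).round(3))
s=state(); print({k:np.round(v,3) for k,v in s.items()})
E
```

```text
scene [-0.041  0.794  0.476]
top [0.353 0.119 1.4  ]
{'time_s': np.float64(0.15), 'q': array([-1.444,  0.159,  1.598,  0.   ,  1.386, -0.21 ]), 'qvel': array([-0.001, -0.003, -0.004, -0.   , -0.001, -0.   ]), 'effort': array([-2.0000e-03, -3.8592e+01, -3.2243e+01,  7.0000e-02,  3.5000e-02,
       -0.0000e+00]), 'tool_pos': array([ 0.19 , -0.542,  0.184]), 'tcp_rot': array([-0.001,  0.986,  0.168,  0.   ]), 'force': array([0.334, 0.234, 0.052]), 'wrist_torque': array([ 0.005,  0.009, -0.01 ]), 'grip_force': np.float64(0.0), 'gripper_width': np.float64(0.092)}
```

View pics/top1.png

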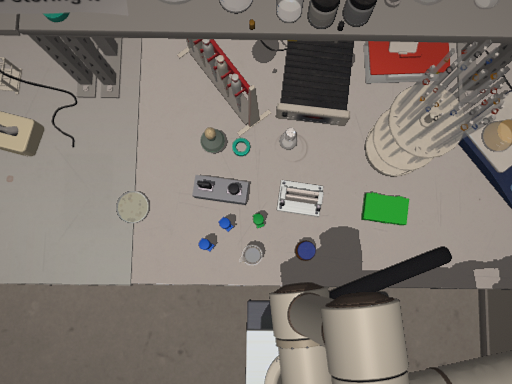

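View pics/scene1.png

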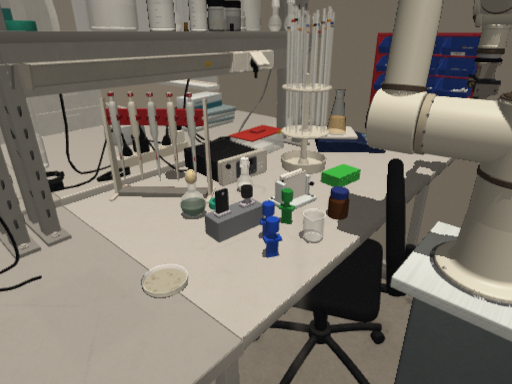

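```bash
python3 - <<'E'
import cv2
a=cv2.imread('pics/top1.png')[170:220,185:335]
cv2.imwrite('pics/c1.png',cv2.resize(a,None,fx=5.333,fy=5.333,interpolation=cv2.INTER_CUBIC))
from h import *
z=np.load('/tmp/top1.npz');m,w=z['m'],z['w']
for u,v,h in [(221,189,.055),(205,184,.12),(234,188,.11),(301,198,.094),(212,140,.06),(241,147,.02),(289,140,.1),(253,254,.07),(306,250,.08),(386,208,.038),(226,224,.05),(259,219,.05),(205,244,.05)]: print(u,v,onplane(m,w,u,v,h).round(3))
E
```

```text
221 189 [0.539 0.237 0.055]
205 184 [0.543 0.274 0.12 ]
234 188 [0.535 0.197 0.11 ]
301 198 [0.512 0.016 0.094]
212 140 [0.677 0.265 0.06 ]
241 147 [0.667 0.185 0.02 ]
289 140 [0.671 0.05  0.1  ]
253 254 [0.36  0.144 0.07 ]
306 250 [0.372 0.001 0.08 ]
386 208 [ 0.494 -0.228  0.038]
226 224 [0.442 0.221 0.05 ]
259 219 [0.457 0.129 0.05 ]
205 244 [0.386 0.278 0.05 ]
```

View pics/c1.png

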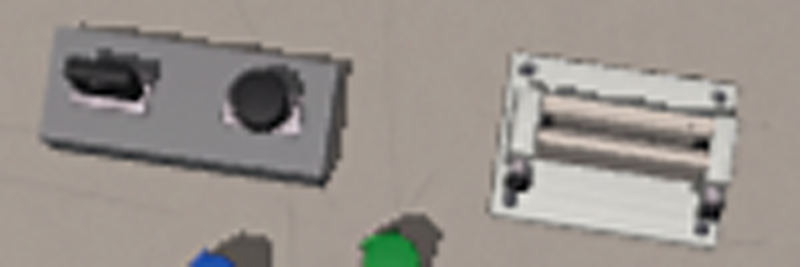

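```bash
python3 - <<'E'
from h import *
z=np.load('/tmp/top1.npz');m,w=z['m'],z['w']
P=lambda u,v,h:onplane(m,w,185+(u+.5)/5.333-.5,170+(v+.5)/5.333-.5,h)
c=[P(*p,.055) for p in [(58,27),(340,62),(325,183),(45,145)]]
ctr=sum(c)/4; d=(c[0]+c[3]-c[1]-c[2])/2; print('holder',ctr,np.linalg.norm(d),np.degrees(np.arctan2(-d[0],d[1])))
e=(c[0]+c[1]-c[2]-c[3])/2; print(np.linalg.norm(e),np.degrees(np.arctan2(e[1],e[0])))
y=d/np.linalg.norm(d); print('slots',ctr+.04*y,ctr-.04*y,'tab',P(104,75,.123),'knob',P(262,97,.11))
a=P(523,125,.078);b=P(722,148,.078);print('clamp posts',a,b,(a+b)/2,np.linalg.norm(a-b),np.degrees(np.arctan2(-(a-b)[0],(a-b)[1])))
E
```

```text
holder [0.53869392 0.23789322 0.055     ] 0.14853003887007823 -6.647025798025807
0.06350890556172892 -5.250960609964909
slots [0.54332401 0.27762435 0.055     ] [0.53406382 0.1981621  0.055     ] tab [0.54329295 0.27599198 0.123     ] knob [0.53519138 0.19794067 0.11      ]
clamp posts [0.52707657 0.06538381 0.078     ] [ 0.51660605 -0.03700387  0.078     ] [0.52184131 0.01418997 0.078     ] 0.10292166534839717 -5.838970581460611
```

Request:
send_rows:
  deltas:
    - {"tz":0.15,"ty":0.1,"hand":-1}
    - {"tz":0.15,"ty":0.1,"hand":-1}
    - {"tz":0.1,"ty":0.16,"tx":0.06,"hand":-1}
    - {"tx":0.08,"ty":0.17,"yaw":0.14,"hand":-1}
    - {"tx":0.08,"ty":0.17,"yaw":0.14,"hand":-1}

```text
validation failed for argument at $.de...
```

Request:
send_rows:
  deltas:
    - {"tx":0.08,"ty":0.17,"yaw":0.14,"hand":-1}
    - {"tx":0.08,"ty":0.17,"yaw":0.14,"hand":-1}
    - {"tx":0.08,"ty":0.17,"yaw":0.14,"hand":-1}
    - {"tx":0.08,"ty":0.17,"yaw":0.14,"hand":-1}
    - {"tx":0.08,"ty":0.17,"yaw":0.14,"hand":-1}

```text
validation failed for argument at $.de...
```

Request:
send_rows:
  deltas:
    - {"tx":0.08,"ty":0.17,"yaw":0.14,"hand":-1}
    - {"tx":0.08,"ty":0.17,"yaw":0.14,"hand":-1}
    - {"tx":0.08,"ty":0.17,"yaw":0.14,"hand":-1}
    - {"tx":0.08,"ty":0.17,"hand":-1}
    - {"tx":0.08,"ty":0.17,"hand":-1}

```text
validation failed for argument at $.de...
```

Request:
send_rows:
  deltas:
    - {"tx":0,"ty":0.1,"tz":0.15,"yaw":0,"hand":-1}
    - {"tx":0,"ty":0.1,"tz":0.15,"yaw":0,"hand":-1}
    - {"tx":0.06,"ty":0.16,"tz":0.1,"yaw":0,"hand":-1}
    - {"tx":0.08,"ty":0.17,"tz":0,"yaw":0.14,"hand":-1}
    - {"tx":0.08,"ty":0.17,"tz":0,"yaw":0.14,"hand":-1}

```text
time_s: 0.65
tool_pos: [0.2454, -0.3666, 0.2855]
tcp_rot: [0.001, 0.961, 0.276, 0.0]
force: [0.1, -0.0, -0.5]
gripper_width: 0.0921
grip_force: 0.0
```

Request:
send_rows:
  deltas:
    - {"tx":0.08,"ty":0.17,"tz":0,"yaw":0.14,"hand":-1}
    - {"tx":0.08,"ty":0.17,"tz":0,"yaw":0.14,"hand":-1}
    - {"tx":0.08,"ty":0.17,"tz":0,"yaw":0.14,"hand":-1}
    - {"tx":0.08,"ty":0.17,"tz":0,"yaw":0.14,"hand":-1}
    - {"tx":0.08,"ty":0.17,"tz":0,"yaw":0.14,"hand":-1}

```text
time_s: 1.15
tool_pos: [0.3453, -0.1533, 0.2846]
tcp_rot: [0.0, 0.85, 0.527, 0.0]
force: [0.9, -0.6, 0.7]
gripper_width: 0.0919
grip_force: 0.0
```

Request:
send_rows:
  deltas:
    - {"tx":0.08,"ty":0.17,"tz":0,"yaw":0.14,"hand":-1}
    - {"tx":0.08,"ty":0.17,"tz":0,"yaw":0.14,"hand":-1}
    - {"tx":0.08,"ty":0.17,"tz":0,"yaw":0.14,"hand":-1}
    - {"tx":0.08,"ty":0.17,"tz":0,"yaw":0,"hand":-1}
    - {"tx":0.08,"ty":0.17,"tz":0,"yaw":0,"hand":-1}

```text
time_s: 1.65
tool_pos: [0.4453, 0.0594, 0.2846]
tcp_rot: [0.0, 0.753, 0.658, 0.0]
force: [0.6, -0.9, 0.1]
gripper_width: 0.0918
grip_force: 0.0
```

Request:
send_rows:
  deltas:
    - {"tx":0.08,"ty":0.17,"tz":0,"yaw":0,"hand":-1}
    - {"tx":0.08,"ty":0.17,"tz":0,"yaw":0,"hand":-1}
    - {"tx":0.08,"ty":0.17,"tz":0,"yaw":0,"hand":-1}
    - {"tx":0.08,"ty":0.17,"tz":0,"yaw":0,"hand":-1}
    - {"tx":0.08,"ty":0.17,"tz":0,"yaw":0,"hand":-1}

```text
time_s: 2.15
tool_pos: [0.5453, 0.2718, 0.2842]
tcp_rot: [-0.0, 0.753, 0.658, -0.0]
force: [0.9, -0.7, 0.7]
gripper_width: 0.0918
grip_force: 0.0
```

```bash
python3 - <<'E'
from h import *
snap('wrist','wrist2'); s=state(); print(s['tool_pos'],s['tcp_rot'],s['q'])
from scipy.spatial.transform import Rotation as R
y=R.from_quat(s['tcp_rot'],scalar_first=True).as_matrix()[:,1];print(np.degrees(np.arctan2(y[1],y[0])))
E
```

```text
[0.54631767 0.27723249 0.28163244] [-2.07508206e-03  7.51726101e-01  6.59472171e-01  1.36267550e-04] [0.27035178 0.21269675 1.34593296 0.00385628 1.58452172 0.40096145]
-7.480274968408212
```

View pics/wrist2.png

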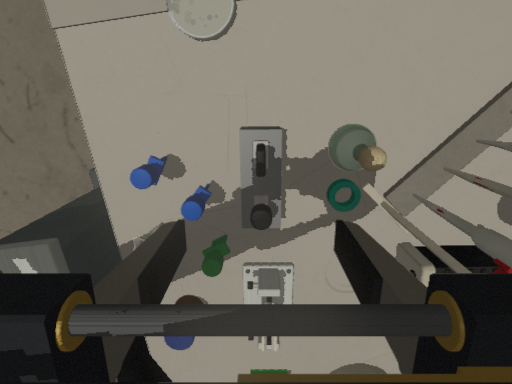

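```bash
python3 - <<'E'
from h import *
c,m,w=snap('wrist','wrist3'); s=state(); print(s['tool_pos'])
print('cam',-w[:3,:3].T@w[:3,3])
for p in [(.5433,.2768,.123),(.535,.198,.11),(.5387,.2379,.055),(.5218,.0142,.094),(.546,.277,.26)]: print(p,proj(m,w,p).round(1))
a=c[115:355,215:325,::-1]
a=cv2.convertScaleAbs(a,alpha=1.4,beta=25)
L=cv2.resize(a[:120],None,fx=4.9,fy=4.9,interpolation=cv2.INTER_CUBIC);
cv2.imwrite('pics/c2.png',L)
E
```

```text
[0.54511732 0.2738942  0.281686  ]
cam [0.55662413 0.35557662 0.48159746]
(0.5433, 0.2768, 0.123) [258.3 169.8]
(0.535, 0.198, 0.11) [260.  225.9]
(0.5387, 0.2379, 0.055) [259.1 185.8]
(0.5218, 0.0142, 0.094) [267.1 331.6]
(0.546, 0.277, 0.26) [260.4 207.4]
```

View pics/c2.png

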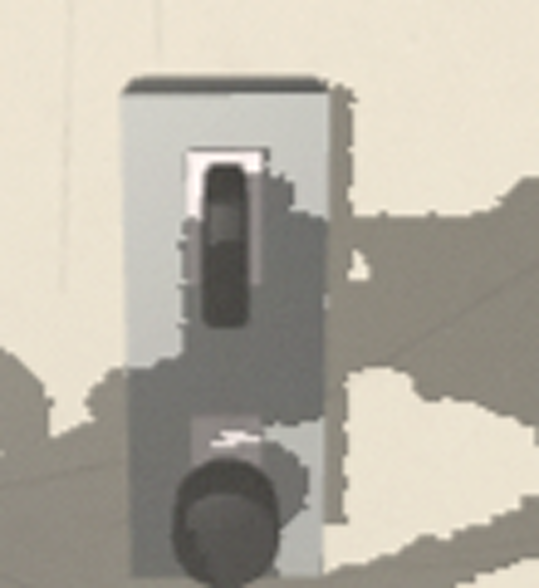

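```bash
python3 - <<'E'
from h import *
z=np.load('/tmp/wrist3.npz');m,w=z['m'],z['w']
P=lambda u,v,h:onplane(m,w,215+(u+.5)/4.9-.5,115+(v+.5)/4.9-.5,h)
a,b=P(122,95,.055),P(328,95,.055);print('holder +y edge',a,b,(a+b)/2,np.linalg.norm(a-b),np.degrees(np.arctan2(*(b-a)[1::-1])))
c,d=P(132,577,.055),P(322,577,.055);print('-y edge',(c+d)/2,np.linalg.norm((a+b)/2-(c+d)/2),(a+b+c+d)/4)
v=(a+b-c-d);print('yaw',np.degrees(np.arctan2(-v[0],v[1])))
print('tab top -y edge',P(226,328,.123),'ctr',P(226,286,.123),'base +y', P(226,150,.063),'knob',P(226,540,.11))
E
```

```text
holder +y edge [0.52136345 0.31617051 0.055     ] [0.57974418 0.30850096 0.055     ] [0.55055381 0.31233574 0.055     ] 0.05888235580889251 -7.48416319384135
-y edge [0.53173085 0.16382325 0.055     ] 0.14970057832454545 [0.54114233 0.23807949 0.055     ]
yaw -7.223343624314455
tab top -y edge [0.54425738 0.26180292 0.123     ] ctr [0.54566064 0.27252994 0.123     ] base +y [0.54895283 0.2978241  0.063     ] knob [0.53609073 0.19940182 0.11      ]
```

Request:
send_rows:
  deltas:
    - {"tx":0.004,"ty":0.016,"tz":-0.1,"yaw":0,"hand":-1}
    - {"tx":0,"ty":0,"tz":-0.15,"yaw":0,"hand":-1}
    - {"tx":0,"ty":0,"tz":-0.1,"yaw":0,"hand":-1}
    - {"tx":0,"ty":0,"tz":-0.05,"yaw":0,"hand":-1}
    - {"tx":0,"ty":0,"tz":0,"yaw":0,"hand":-1}

```text
time_s: 2.75
tool_pos: [0.5446, 0.273, 0.1828]
tcp_rot: [-0.001, 0.753, 0.658, -0.002]
force: [0.1, 0.1, 0.1]
gripper_width: 0.0918
grip_force: 0.0
```

Request:
send_rows:
  deltas:
    - {"tx":0,"ty":0,"tz":0,"yaw":0,"hand":-1}
    - {"tx":0,"ty":0,"tz":0,"yaw":0,"hand":-1}
    - {"tx":0,"ty":0,"tz":0,"yaw":0,"hand":-1}
    - {"tx":0,"ty":0,"tz":0,"yaw":0,"hand":-1}
    - {"tx":0,"ty":0,"tz":0,"yaw":0,"hand":-1}

```text
time_s: 3.25
tool_pos: [0.5463, 0.2739, 0.1852]
tcp_rot: [0.0, 0.753, 0.658, 0.0]
force: [0.5, 0.0, -0.7]
gripper_width: 0.092
grip_force: 0.0
```

Request:
send_rows:
  deltas:
    - {"tx":0,"ty":0.016,"tz":-0.12,"yaw":0,"hand":-1}
    - {"tx":0,"ty":0,"tz":-0.12,"yaw":0,"hand":-1}
    - {"tx":0,"ty":0,"tz":-0.1,"yaw":0,"hand":-1}
    - {"tx":0,"ty":0,"tz":-0.06,"yaw":0,"hand":-1}
    - {"tx":0,"ty":0,"tz":-0.02,"yaw":0,"hand":-1}

```text
time_s: 3.75
tool_pos: [0.5449, 0.2775, 0.0779]
tcp_rot: [-0.001, 0.753, 0.658, -0.001]
force: [-0.7, -0.5, 0.3]
gripper_width: 0.0922
grip_force: 0.0
```

Request:
send_rows:
  deltas:
    - {"tx":0,"ty":0,"tz":0,"yaw":0,"hand":-1}
    - {"tx":0,"ty":0,"tz":0,"yaw":0,"hand":0.3}
    - {"tx":0,"ty":0,"tz":0,"yaw":0,"hand":0.5}
    - {"tx":0,"ty":0,"tz":0,"yaw":0,"hand":0.7}
    - {"tx":0,"ty":0,"tz":0,"yaw":0,"hand":1}
  grip_force: 12

```text
time_s: 4.25
tool_pos: [0.5464, 0.278, 0.0804]
tcp_rot: [0.0, 0.753, 0.658, 0.0]
force: [-0.3, 0.6, -0.1]
gripper_width: 0.0621
grip_force: 0.0
```

Request:
send_rows:
  deltas:
    - {"tx":0,"ty":0,"tz":0,"yaw":0,"hand":1}
    - {"tx":0,"ty":0,"tz":0,"yaw":0,"hand":1}
    - {"tx":0,"ty":0,"tz":0,"yaw":0,"hand":1}
    - {"tx":0,"ty":0,"tz":0,"yaw":0,"hand":1}
    - {"tx":0,"ty":0,"tz":0,"yaw":0,"hand":1}
  grip_force: 12

```text
time_s: 4.75
tool_pos: [0.546, 0.2778, 0.0797]
tcp_rot: [0.0, 0.753, 0.658, -0.0]
force: [-0.4, 0.2, -0.6]
gripper_width: 0.0221
grip_force: 0.0
```

Request:
send_rows:
  deltas:
    - {"tx":0,"ty":0,"tz":0,"yaw":0,"hand":1}
    - {"tx":0,"ty":0,"tz":0,"yaw":0,"hand":1}
    - {"tx":0,"ty":0,"tz":0,"yaw":0,"hand":1}
    - {"tx":0,"ty":0,"tz":0,"yaw":0,"hand":1}
    - {"tx":0,"ty":0,"tz":0,"yaw":0,"hand":1}
  grip_force: 15

```text
time_s: 5.25
tool_pos: [0.5459, 0.2778, 0.0796]
tcp_rot: [-0.0, 0.753, 0.658, -0.0]
force: [-0.1, -0.5, -0.4]
gripper_width: 0.0119
grip_force: 15.0
```

Request:
send_rows:
  deltas:
    - {"tx":0,"ty":0,"tz":0.02,"yaw":0,"hand":1}
    - {"tx":0,"ty":0,"tz":0.04,"yaw":0,"hand":1}
    - {"tx":0,"ty":0,"tz":0.04,"yaw":0,"hand":1}
    - {"tx":0,"ty":0,"tz":0.04,"yaw":0,"hand":1}
    - {"tx":0,"ty":0,"tz":0.04,"yaw":0,"hand":1}
  grip_force: 15

```text
time_s: 5.75
tool_pos: [0.5462, 0.2779, 0.1261]
tcp_rot: [0.0, 0.753, 0.658, 0.0]
force: [0.6, 0.4, -1.3]
gripper_width: 0.0119
grip_force: 15.0
```

Request:
send_rows:
  deltas:
    - {"tx":0,"ty":0,"tz":0.1,"yaw":0,"hand":1}
    - {"tx":0,"ty":0,"tz":0.14,"yaw":0,"hand":1}
    - {"tx":0,"ty":0,"tz":0.12,"yaw":0,"hand":1}
    - {"tx":0,"ty":-0.04,"tz":0.08,"yaw":0,"hand":1}
    - {"tx":-0.01,"ty":-0.1,"tz":0,"yaw":0,"hand":1}
  grip_force: 20

```text
time_s: 6.25
tool_pos: [0.5455, 0.2442, 0.2399]
tcp_rot: [0.002, 0.752, 0.659, 0.004]
force: [0.5, -0.5, -1.0]
gripper_width: 0.0115
grip_force: 20.0
```

Request:
send_rows:
  deltas:
    - {"tx":-0.01,"ty":-0.14,"tz":0,"yaw":0,"hand":1}
    - {"tx":-0.01,"ty":-0.16,"tz":0,"yaw":0,"hand":1}
    - {"tx":-0.01,"ty":-0.16,"tz":0,"yaw":0,"hand":1}
    - {"tx":-0.01,"ty":-0.16,"tz":0,"yaw":0,"hand":1}
    - {"tx":-0.01,"ty":-0.16,"tz":0,"yaw":0,"hand":1}

```text
time_s: 6.75
tool_pos: [0.5307, 0.0464, 0.2356]
tcp_rot: [0.0, 0.753, 0.658, 0.0]
force: [0.3, 0.5, -1.3]
gripper_width: 0.0116
grip_force: 20.0
```

Request:
send_rows:
  deltas:
    - {"tx":0,"ty":-0.16,"tz":0,"yaw":0,"hand":1}
    - {"tx":0,"ty":-0.16,"tz":0,"yaw":0,"hand":1}
    - {"tx":0,"ty":-0.12,"tz":0,"yaw":0,"hand":1}
    - {"tx":0,"ty":-0.06,"tz":0,"yaw":0,"hand":1}
    - {"tx":0,"ty":0,"tz":0,"yaw":0,"hand":1}

```text
time_s: 7.25
tool_pos: [0.531, -0.0784, 0.2351]
tcp_rot: [0.0, 0.754, 0.657, 0.0]
force: [-0.8, 1.6, -1.4]
gripper_width: 0.0119
grip_force: 20.0
```

Request:
send_rows:
  deltas:
    - {"tx":0,"ty":0,"tz":0,"yaw":0,"hand":1}
    - {"tx":0,"ty":0,"tz":0,"yaw":0,"hand":1}
    - {"tx":0,"ty":0,"tz":0,"yaw":0,"hand":1}
    - {"tx":0,"ty":0,"tz":0,"yaw":0,"hand":1}
    - {"tx":0,"ty":0,"tz":0,"yaw":0,"hand":1}

```text
time_s: 7.75
tool_pos: [0.531, -0.0766, 0.2347]
tcp_rot: [-0.0, 0.753, 0.658, 0.0]
force: [-0.5, 0.4, -0.8]
gripper_width: 0.0121
grip_force: 20.0
```

```bash
python3 - <<'E'
from h import *
c,m,w=snap('wrist','wrist4'); s=state(); print(s['tool_pos'],s['tcp_rot'],s['gripper_width'])
for p in [(.5238,.0142,.094),(.5238,.0142,.014)]: print(p,proj(m,w,p).round(1))
u,v=proj(m,w,(.5238,.0142,.06)); print(u,v)
E
```

```text
[ 0.53102911 -0.07675543  0.23471028] [-2.47080734e-05  7.52792088e-01  6.58258363e-01  9.03693532e-06] 0.011401441712413194
(0.5238, 0.0142, 0.094) [242.5  91.5]
(0.5238, 0.0142, 0.014) [245.8  93.2]
244.10846764276755 92.31260098377068
```

View pics/wrist4.png

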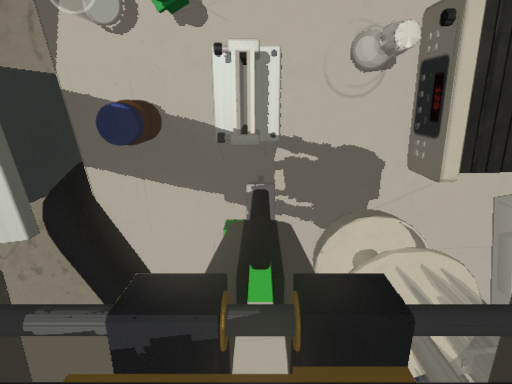

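```bash
python3 - <<'E'
import cv2
a=cv2.imread('pics/wrist4.png')[30:155,200:295]
cv2.imwrite('pics/c4.png',cv2.resize(a,None,fx=4.8,fy=4.8,interpolation=cv2.INTER_CUBIC))
E
```

```text
(no output)
```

View pics/c4.png

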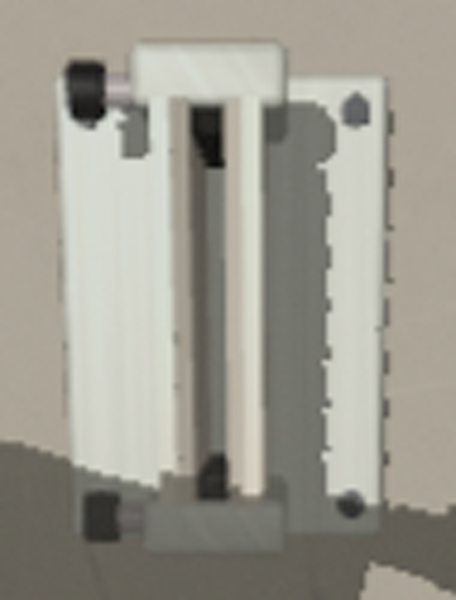

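```bash
python3 - <<'E'
from h import *
z=np.load('/tmp/wrist4.npz');m,w=z['m'],z['w'];g=z['c'].astype(int).sum(2)//3; r=z['c'].astype(int)
for v in (56,70,84,98,112,126): print(v,g[v,228:260].tolist()); 
P=lambda u,v,h:onplane(m,w,200+(u+.5)/4.8-.5,30+(v+.5)/4.8-.5,h)
a,b=P(210,72,.078),P(214.5,526,.078);print(a,b,(a+b)/2,np.linalg.norm(a-b),np.degrees(np.arctan2(-(a-b)[0],(a-b)[1])))
for q in [(207,120),(209,480)]: print('gap',P(*q,.091))
bc=[P(*q,.014) for q in [(60,80),(385,80),(380,535),(78,530)]]; print('base',sum(bc)/4,np.linalg.norm(bc[0]-bc[1]),np.linalg.norm(bc[1]-bc[2]))
E
```

```text
56 [115, 116, 113, 198, 213, 213, 213, 176, 155, 155, 154, 99, 34, 33, 36, 38, 36, 38, 102, 166, 178, 177, 197, 210, 211, 211, 147, 84, 82, 82, 81, 89]
70 [212, 212, 211, 210, 212, 213, 213, 186, 159, 155, 155, 123, 92, 88, 87, 111, 115, 116, 130, 169, 178, 177, 198, 210, 211, 211, 159, 111, 111, 114, 116, 117]
84 [210, 211, 210, 208, 212, 213, 212, 194, 165, 155, 154, 134, 101, 89, 88, 104, 113, 115, 118, 166, 177, 177, 191, 207, 210, 210, 161, 113, 112, 114, 116, 116]
98 [208, 209, 209, 206, 210, 211, 211, 202, 170, 155, 154, 145, 108, 91, 89, 99, 112, 114, 117, 167, 177, 178, 191, 206, 209, 209, 159, 112, 112, 115, 115, 116]
112 [206, 206, 207, 205, 205, 209, 209, 209, 175, 155, 155, 155, 115, 91, 91, 99, 111, 113, 114, 154, 174, 177, 184, 202, 206, 207, 159, 107, 110, 114, 114, 114]
126 [204, 203, 203, 203, 201, 206, 206, 205, 190, 160, 154, 155, 124, 96, 76, 53, 42, 39, 40, 105, 165, 177, 182, 199, 204, 204, 171, 119, 110, 113, 114, 115]
[0.53109647 0.06237016 0.078     ] [ 0.51706902 -0.03836264  0.078     ] [0.52408275 0.01200376 0.078     ] 0.10170480215441706 -7.927688510071539
gap [0.52938032 0.0507671  0.091     ]
gap [ 0.51825019 -0.02611835  0.091     ]
base [0.52448863 0.01134304 0.014     ] 0.08650880573428327 0.12060526701486457
```

```bash
python3 - <<'E'
from h import *
z=np.load('/tmp/wrist4.npz');m,w=z['m'],z['w']
a,b=onplane(m,w,242.5,56,.094),onplane(m,w,243.4,126,.094);print(a,b)
print('yaw',np.degrees(np.arctan2(-(a-b)[0],(a-b)[1])))
t=(.012-b[1])/(a[1]-b[1]);print('at y=.012',b+t*(a-b))
# held gauge check: tab top centre line
print(state()['tool_pos'])
E
```

```text
[0.52904506 0.04904869 0.094     ] [ 0.51931589 -0.02200849  0.094     ]
yaw -7.796475571388084
at y=.012 [0.52397234 0.012      0.094     ]
[ 0.53102911 -0.07675543  0.23471028]
```

Request:
send_rows:
  deltas:
    - {"tx":-0.008,"ty":0.1,"tz":0,"yaw":0,"hand":1}
    - {"tx":-0.01,"ty":0.12,"tz":0,"yaw":0,"hand":1}
    - {"tx":-0.01,"ty":0.1,"tz":0,"yaw":0,"hand":1}
    - {"tx":0,"ty":0.035,"tz":0,"yaw":0,"hand":1}
    - {"tx":0,"ty":0,"tz":-0.05,"yaw":0,"hand":1}

```text
time_s: 8.3
tool_pos: [0.5254, 0.012, 0.2237]
tcp_rot: [0.002, 0.752, 0.659, 0.001]
force: [0.7, -0.1, -1.4]
gripper_width: 0.0116
grip_force: 20.0
```

Request:
send_rows:
  deltas:
    - {"tx":0,"ty":0,"tz":-0.1,"yaw":0,"hand":1}
    - {"tx":0,"ty":0,"tz":-0.06,"yaw":0,"hand":1}
    - {"tx":0,"ty":0,"tz":0,"yaw":0,"hand":1}
    - {"tx":0,"ty":0,"tz":0,"yaw":0,"hand":1}
    - {"tx":0,"ty":0,"tz":0,"yaw":0,"hand":1}

```text
time_s: 8.8
tool_pos: [0.5248, 0.011, 0.1833]
tcp_rot: [0.001, 0.753, 0.658, 0.001]
force: [0.5, -0.1, -1.4]
gripper_width: 0.0117
grip_force: 20.0
```

```bash
python3 - <<'E'
from h import *
for i in range(2): snap('scene','scene2'); s=state(); print(s['tool_pos'],s['force'],s['gripper_width'])
a=cv2.imread('pics/scene2.png')[140:220,230:350]; cv2.imwrite('pics/c5.png',cv2.resize(a,None,fx=6,fy=6,interpolation=cv2.INTER_CUBIC))
E
```

```text
[0.52487605 0.01110915 0.18344741] [ 0.42896019 -0.20842915  0.13590926] 0.011696170022302537
[0.52477653 0.01121021 0.18335027] [ 0.26613001 -0.11889639 -1.05441685] 0.011576731139690127
```

View pics/c5.png

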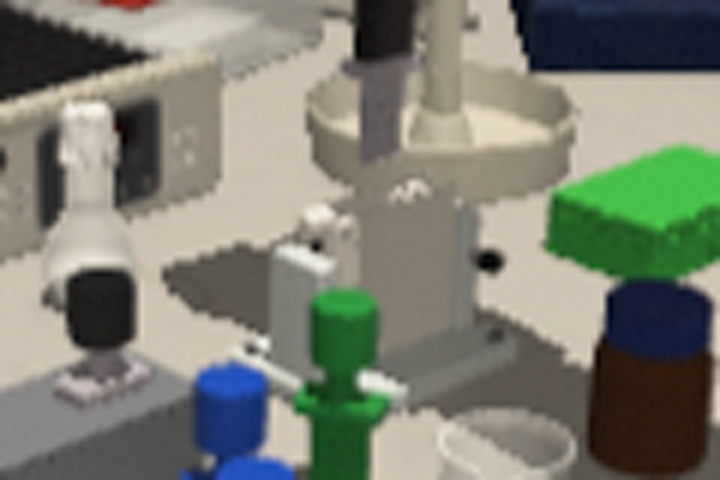

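Request:
send_rows:
  deltas:
    - {"tx":-0.003,"ty":0.003,"tz":-0.04,"yaw":0,"hand":1}
    - {"tx":0,"ty":0,"tz":-0.04,"yaw":0,"hand":1}
    - {"tx":0,"ty":0,"tz":-0.03,"yaw":0,"hand":1}
    - {"tx":0,"ty":0,"tz":-0.02,"yaw":0,"hand":1}
    - {"tx":0,"ty":0,"tz":-0.02,"yaw":0,"hand":1}

```text
time_s: 9.4
tool_pos: [0.523, 0.0124, 0.1439]
tcp_rot: [-0.0, 0.753, 0.658, -0.0]
force: [0.2, 0.1, -1.9]
gripper_width: 0.0119
grip_force: 20.0
```

Request:
send_rows:
  deltas:
    - {"tx":0,"ty":0,"tz":-0.01,"yaw":0,"hand":1}
    - {"tx":0,"ty":0,"tz":-0.01,"yaw":0,"hand":1}
    - {"tx":0,"ty":0,"tz":-0.01,"yaw":0,"hand":1}
    - {"tx":0,"ty":0,"tz":-0.01,"yaw":0,"hand":1}
    - {"tx":0,"ty":0,"tz":-0.01,"yaw":0,"hand":1}

```text
time_s: 9.9
tool_pos: [0.5234, 0.0123, 0.1322]
tcp_rot: [0.0, 0.753, 0.658, 0.0]
force: [0.4, -0.1, -1.1]
gripper_width: 0.0118
grip_force: 20.0
```

Request:
send_rows:
  deltas:
    - {"tx":0,"ty":0,"tz":-0.01,"yaw":0,"hand":1}
    - {"tx":0,"ty":0,"tz":-0.01,"yaw":0,"hand":1}
    - {"tx":0,"ty":0,"tz":-0.01,"yaw":0,"hand":1}
    - {"tx":0,"ty":0,"tz":-0.01,"yaw":0,"hand":1}
    - {"tx":0,"ty":0,"tz":-0.003,"yaw":0,"hand":1}

```text
time_s: 10.4
tool_pos: [0.523, 0.0123, 0.121]
tcp_rot: [-0.0, 0.753, 0.658, -0.0]
force: [0.7, 0.1, -1.0]
gripper_width: 0.0115
grip_force: 20.0
```

Request:
send_rows:
  deltas:
    - {"tx":0,"ty":0,"tz":-0.003,"yaw":0,"hand":1}
    - {"tx":0,"ty":0,"tz":-0.003,"yaw":0,"hand":1}
    - {"tx":0,"ty":0,"tz":-0.002,"yaw":0,"hand":1}
    - {"tx":0,"ty":0,"tz":0,"yaw":0,"hand":1}
    - {"tx":0,"ty":0,"tz":0,"yaw":0,"hand":1}

```text
time_s: 10.9
tool_pos: [0.5233, 0.0123, 0.1195]
tcp_rot: [0.0, 0.753, 0.658, 0.0]
force: [-0.4, -0.6, -1.2]
gripper_width: 0.012
grip_force: 20.0
```

Request:
send_rows:
  deltas:
    - {"tx":0.002,"ty":0,"tz":-0.002,"yaw":0,"hand":1}
    - {"tx":0,"ty":0,"tz":-0.002,"yaw":0,"hand":1}
    - {"tx":0,"ty":0,"tz":0,"yaw":0,"hand":1}
    - {"tx":0,"ty":0,"tz":0,"yaw":0,"hand":1}
    - {"tx":0,"ty":0,"tz":0,"yaw":0,"hand":1}

```text
time_s: 11.4
tool_pos: [0.5239, 0.0123, 0.1186]
tcp_rot: [0.0, 0.753, 0.658, 0.0]
force: [-0.6, -0.7, 0.9]
gripper_width: 0.0114
grip_force: 20.0
```

Request:
send_rows:
  deltas:
    - {"tx":0,"ty":0,"tz":-0.002,"yaw":0,"hand":1}
    - {"tx":0,"ty":0,"tz":0,"yaw":0,"hand":1}
    - {"tx":0,"ty":0,"tz":0,"yaw":0,"hand":1}
    - {"tx":0,"ty":0,"tz":0,"yaw":0,"hand":1}
    - {"tx":0,"ty":0,"tz":0,"yaw":0,"hand":1}

```text
time_s: 11.9
tool_pos: [0.5242, 0.0122, 0.1185]
tcp_rot: [0.0, 0.753, 0.658, 0.0]
force: [-0.1, 0.2, 6.3]
gripper_width: 0.0119
grip_force: 20.0
```

Request:
send_rows:
  deltas:
    - {"tx":0,"ty":0,"tz":0,"yaw":0,"hand":1}
    - {"tx":0,"ty":0,"tz":0,"yaw":0,"hand":1}
    - {"tx":0,"ty":0,"tz":0,"yaw":0,"hand":1}
    - {"tx":0,"ty":0,"tz":0,"yaw":0,"hand":1}
    - {"tx":0,"ty":0,"tz":0,"yaw":0,"hand":1}

```text
time_s: 12.4
tool_pos: [0.5242, 0.0123, 0.1185]
tcp_rot: [0.0, 0.753, 0.658, 0.0]
force: [-0.6, -0.3, 5.4]
gripper_width: 0.0115
grip_force: 20.0
```

Request:
send_rows:
  deltas:
    - {"tx":0,"ty":0,"tz":0,"yaw":0,"hand":1}
    - {"tx":0,"ty":0,"tz":0,"yaw":0,"hand":1}
    - {"tx":0,"ty":0,"tz":0,"yaw":0,"hand":1}
    - {"tx":0,"ty":0,"tz":0,"yaw":0,"hand":1}
    - {"tx":0,"ty":0,"tz":0,"yaw":0,"hand":1}

```text
time_s: 12.9
tool_pos: [0.5242, 0.0123, 0.1185]
tcp_rot: [0.0, 0.753, 0.658, 0.0]
force: [-1.8, 0.4, 6.2]
gripper_width: 0.0114
grip_force: 20.0
```

Request:
send_rows:
  deltas:
    - {"tx":0,"ty":0,"tz":0.01,"yaw":0,"hand":1}
    - {"tx":0,"ty":0,"tz":0.02,"yaw":0,"hand":1}
    - {"tx":0,"ty":0,"tz":0.04,"yaw":0,"hand":1}
    - {"tx":0,"ty":0,"tz":0.05,"yaw":0,"hand":1}
    - {"tx":0,"ty":0,"tz":0.06,"yaw":0,"hand":1}

```text
time_s: 13.4
tool_pos: [0.5236, 0.0123, 0.1639]
tcp_rot: [-0.0, 0.753, 0.658, -0.0]
force: [0.2, 0.2, -1.5]
gripper_width: 0.0114
grip_force: 20.0
```

Request:
send_rows:
  deltas:
    - {"tx":0,"ty":0,"tz":0.08,"yaw":0,"hand":1}
    - {"tx":0,"ty":0,"tz":0.1,"yaw":0,"hand":1}
    - {"tx":0,"ty":0,"tz":0.08,"yaw":0,"hand":1}
    - {"tx":0,"ty":0,"tz":0.03,"yaw":0,"hand":1}
    - {"tx":0,"ty":0,"tz":0,"yaw":0,"hand":1}

```text
time_s: 13.9
tool_pos: [0.5246, 0.0121, 0.2371]
tcp_rot: [0.001, 0.753, 0.658, 0.001]
force: [-0.5, -0.8, -1.3]
gripper_width: 0.0121
grip_force: 20.0
```

Request:
send_rows:
  deltas:
    - {"tx":0.01,"ty":0.08,"tz":0,"yaw":0,"hand":1}
    - {"tx":0.01,"ty":0.14,"tz":0,"yaw":0,"hand":1}
    - {"tx":0.015,"ty":0.16,"tz":0,"yaw":0,"hand":1}
    - {"tx":0.015,"ty":0.16,"tz":0,"yaw":0,"hand":1}
    - {"tx":0.015,"ty":0.16,"tz":0,"yaw":0,"hand":1}

```text
time_s: 14.4
tool_pos: [0.5391, 0.1887, 0.2338]
tcp_rot: [-0.001, 0.753, 0.658, -0.001]
force: [0.8, -0.2, -1.5]
gripper_width: 0.0122
grip_force: 20.0
```

Request:
send_rows:
  deltas:
    - {"tx":0.015,"ty":0.16,"tz":0,"yaw":0,"hand":1}
    - {"tx":0.015,"ty":0.16,"tz":0,"yaw":0,"hand":1}
    - {"tx":0.015,"ty":0.16,"tz":0,"yaw":0,"hand":1}
    - {"tx":0.01,"ty":0.12,"tz":0,"yaw":0,"hand":1}
    - {"tx":0.01,"ty":0.1,"tz":0,"yaw":0,"hand":1}

```text
time_s: 14.9
tool_pos: [0.5551, 0.3639, 0.2333]
tcp_rot: [-0.001, 0.753, 0.658, -0.001]
force: [0.8, 1.0, -1.2]
gripper_width: 0.0116
grip_force: 20.0
```

Request:
send_rows:
  deltas:
    - {"tx":0,"ty":0,"tz":-0.08,"yaw":0,"hand":1}
    - {"tx":0,"ty":0,"tz":-0.12,"yaw":0,"hand":1}
    - {"tx":0,"ty":0,"tz":-0.12,"yaw":0,"hand":1}
    - {"tx":0,"ty":0,"tz":-0.12,"yaw":0,"hand":1}
    - {"tx":0,"ty":0,"tz":-0.06,"yaw":0,"hand":1}

```text
time_s: 15.4
tool_pos: [0.5533, 0.3611, 0.1053]
tcp_rot: [-0.001, 0.753, 0.658, -0.004]
force: [-0.4, 0.2, -1.5]
gripper_width: 0.0114
grip_force: 20.0
```

Request:
send_rows:
  deltas:
    - {"tx":0,"ty":0,"tz":-0.04,"yaw":0,"hand":1}
    - {"tx":0,"ty":0,"tz":0,"yaw":0,"hand":1}
    - {"tx":0,"ty":0,"tz":0,"yaw":0,"hand":1}
    - {"tx":0,"ty":0,"tz":0,"yaw":0,"hand":1}
    - {"tx":0,"ty":0,"tz":0,"yaw":0,"hand":1}
  grip_force: 15

```text
time_s: 15.9
tool_pos: [0.5572, 0.3627, 0.1021]
tcp_rot: [0.0, 0.753, 0.658, 0.001]
force: [0.2, -0.4, -1.4]
gripper_width: 0.0117
grip_force: 15.0
```

Request:
send_rows:
  deltas:
    - {"tx":-0.005,"ty":-0.04,"tz":0,"yaw":0,"hand":1}
    - {"tx":-0.005,"ty":-0.04,"tz":0,"yaw":0,"hand":1}
    - {"tx":-0.004,"ty":-0.03,"tz":0,"yaw":0,"hand":1}
    - {"tx":-0.002,"ty":-0.015,"tz":0,"yaw":0,"hand":1}
    - {"tx":-0.002,"ty":-0.015,"tz":0,"yaw":0,"hand":1}

```text
time_s: 16.4
tool_pos: [0.5517, 0.3267, 0.1005]
tcp_rot: [-0.0, 0.753, 0.658, 0.0]
force: [-0.0, -0.7, -1.2]
gripper_width: 0.0117
grip_force: 15.0
```

Request:
send_rows:
  deltas:
    - {"tx":-0.002,"ty":-0.015,"tz":0,"yaw":0,"hand":1}
    - {"tx":-0.002,"ty":-0.015,"tz":0,"yaw":0,"hand":1}
    - {"tx":-0.002,"ty":-0.015,"tz":0,"yaw":0,"hand":1}
    - {"tx":-0.002,"ty":-0.015,"tz":0,"yaw":0,"hand":1}
    - {"tx":-0.002,"ty":-0.015,"tz":0,"yaw":0,"hand":1}

```text
time_s: 16.9
tool_pos: [0.5495, 0.3085, 0.1008]
tcp_rot: [0.0, 0.753, 0.658, 0.0]
force: [1.1, 0.5, 0.8]
gripper_width: 0.0119
grip_force: 15.0
```

Request:
send_rows:
  deltas:
    - {"tx":-0.002,"ty":-0.015,"tz":0,"yaw":0,"hand":1}
    - {"tx":-0.002,"ty":-0.015,"tz":0,"yaw":0,"hand":1}
    - {"tx":-0.002,"ty":-0.015,"tz":0,"yaw":0,"hand":1}
    - {"tx":-0.002,"ty":-0.015,"tz":0,"yaw":0,"hand":1}
    - {"tx":-0.002,"ty":-0.015,"tz":0,"yaw":0,"hand":1}

```text
time_s: 17.4
tool_pos: [0.5463, 0.2895, 0.1]
tcp_rot: [-0.0, 0.753, 0.658, -0.0]
force: [0.6, 2.5, -2.7]
gripper_width: 0.0117
grip_force: 15.0
```

```bash
python3 - <<'E'
from h import *
snap('scene','scene3'); s=state(); print(s['tool_pos'],s['force'],s['gripper_width'])
a=cv2.imread('pics/scene3.png')[150:250,170:290]; cv2.imwrite('pics/c6.png',cv2.resize(a,None,fx=5.5,fy=5.5,interpolation=cv2.INTER_CUBIC))
E
```

```text
[0.5463135  0.28899101 0.10011589] [ 0.55322724  2.01474521 -1.56566531] 0.011531029803040327
```

View pics/c6.png

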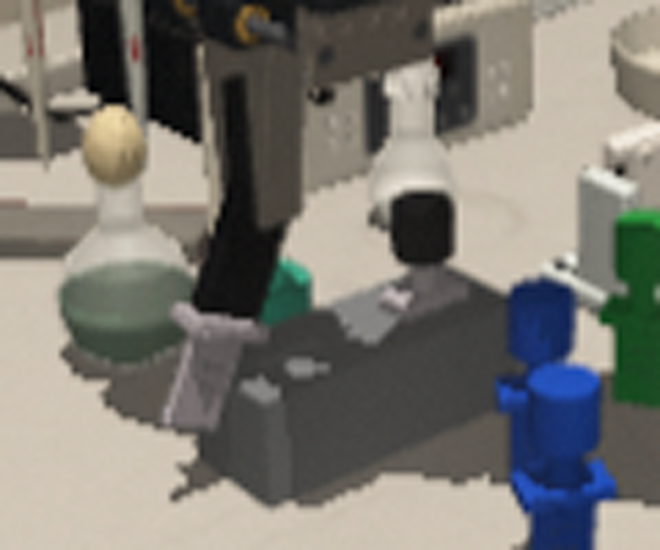

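Request:
send_rows:
  deltas:
    - {"tx":-0.002,"ty":-0.015,"tz":0,"yaw":0,"hand":1}
    - {"tx":-0.002,"ty":-0.015,"tz":0,"yaw":0,"hand":1}
    - {"tx":-0.002,"ty":-0.015,"tz":0,"yaw":0,"hand":1}
    - {"tx":-0.002,"ty":-0.015,"tz":0,"yaw":0,"hand":1}
    - {"tx":-0.002,"ty":-0.015,"tz":0,"yaw":0,"hand":1}

```text
time_s: 17.95
tool_pos: [0.5442, 0.2708, 0.1005]
tcp_rot: [-0.0, 0.753, 0.658, 0.0]
force: [0.1, 2.5, -2.2]
gripper_width: 0.0118
grip_force: 15.0
```

Request:
send_rows:
  deltas:
    - {"tx":-0.002,"ty":-0.015,"tz":0,"yaw":0,"hand":1}
    - {"tx":-0.001,"ty":-0.01,"tz":0,"yaw":0,"hand":1}
    - {"tx":0,"ty":0,"tz":0,"yaw":0,"hand":1}
    - {"tx":0,"ty":0,"tz":0,"yaw":0,"hand":1}
    - {"tx":0,"ty":0,"tz":0,"yaw":0,"hand":1}

```text
time_s: 18.45
tool_pos: [0.5436, 0.2646, 0.1006]
tcp_rot: [0.0, 0.753, 0.658, -0.0]
force: [0.1, 0.7, 0.3]
gripper_width: 0.0119
grip_force: 15.0
```

Request:
send_rows:
  deltas:
    - {"tx":0,"ty":0,"tz":0.02,"yaw":0,"hand":1}
    - {"tx":0,"ty":0,"tz":0.05,"yaw":0,"hand":1}
    - {"tx":0,"ty":0,"tz":0.08,"yaw":0,"hand":1}
    - {"tx":0,"ty":0,"tz":0.1,"yaw":0,"hand":1}
    - {"tx":0,"ty":0,"tz":0.1,"yaw":0,"hand":1}
  grip_force: 20

```text
time_s: 18.95
tool_pos: [0.5434, 0.2646, 0.1897]
tcp_rot: [0.0, 0.753, 0.658, -0.0]
force: [0.1, -0.5, -0.9]
gripper_width: 0.0119
grip_force: 20.0
```

Request:
send_rows:
  deltas:
    - {"tx":0,"ty":0,"tz":0.12,"yaw":0,"hand":1}
    - {"tx":0,"ty":0,"tz":0.1,"yaw":0,"hand":1}
    - {"tx":0,"ty":0,"tz":0.1,"yaw":0,"hand":1}
    - {"tx":0,"ty":0,"tz":0.05,"yaw":0,"hand":1}
    - {"tx":0,"ty":0,"tz":0.02,"yaw":0,"hand":1}
  grip_force: 25

```text
time_s: 19.45
tool_pos: [0.5441, 0.2649, 0.2876]
tcp_rot: [0.001, 0.753, 0.658, 0.001]
force: [-0.2, -0.6, -1.6]
gripper_width: 0.0116
grip_force: 25.0
```

Request:
send_rows:
  deltas:
    - {"tx":0,"ty":0,"tz":0,"yaw":0,"hand":1}
    - {"tx":0,"ty":0,"tz":0,"yaw":0,"hand":1}
    - {"tx":0,"ty":0,"tz":0,"yaw":0,"hand":1}
    - {"tx":0,"ty":0,"tz":0,"yaw":0,"hand":1}
    - {"tx":0,"ty":0,"tz":0,"yaw":0,"hand":1}

```text
time_s: 19.95
tool_pos: [0.5432, 0.2647, 0.2848]
tcp_rot: [-0.0, 0.753, 0.658, -0.001]
force: [-0.2, -0.3, -1.5]
gripper_width: 0.0117
grip_force: 25.0
```

```bash
python3 - <<'E'
from h import *
c,m,w=snap('scene','scene4'); s=state(); print(s['tool_pos'],s['force'],s['gripper_width'],s['time_s'])
p=s['tool_pos']+[0,0,.019]; u,v=proj(m,w,p); print('pivot px',u,v)
y=np.array([.129,.992,0])
for t in (0,35,45,55):
    t=np.radians(t); print(np.degrees(t),[proj(m,w,p+d*(np.sin(t)*y+[0,0,-np.cos(t)])).round(1).tolist() for d in (.04,.0886)])
x0,y0=max(0,int(u)-70),max(0,int(v)-45); print(x0,y0)
a=cv2.imread('pics/scene4.png')[y0:y0+110,x0:x0+140]; cv2.imwrite('pics/c7.png',cv2.resize(a,None,fx=5.4,fy=5.4,interpolation=cv2.INTER_CUBIC))
E
```

```text
[0.54332672 0.26476671 0.28500441] [ 0.79138372  0.07084773 -0.94280151] 0.01187642219075691 20.0
pivot px 222.54602798831405 115.4197287365932
0.0 [[223.4, 132.7], [224.3, 152.7]]
35.0 [[214.9, 131.3], [205.6, 150.7]]
45.0 [[212.8, 129.8], [200.8, 147.5]]
55.0 [[211.0, 127.8], [196.5, 143.2]]
152 70
```

View pics/c7.png

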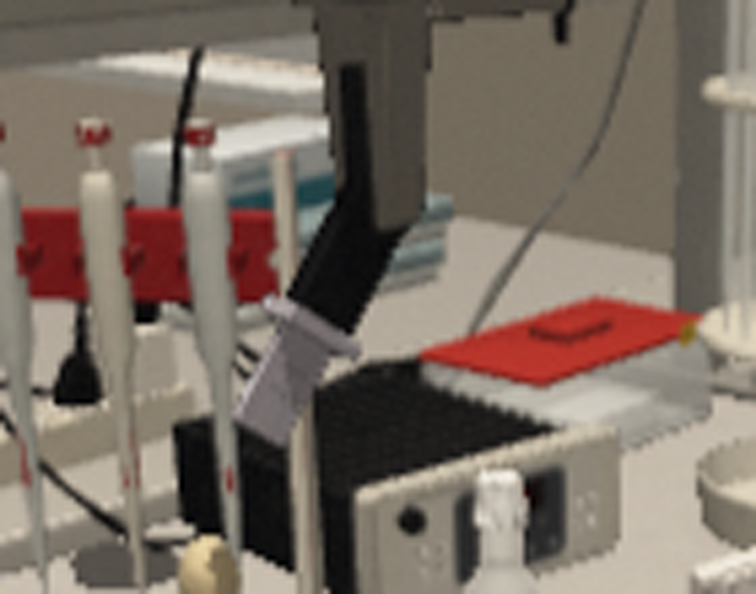

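```bash
python3 - <<'E'
from h import *
z=np.load('/tmp/scene4.npz');m,w=z['m'],z['w']
print('c6 TCP',((proj(m,w,(.5463,.289,.1001))-[170,150])*5.5).round(0))
y=np.array([.129,.992,0]);x=np.array([.992,-.129,0]);c=np.array([.5411,.2381,.055])
for i in(-1,1):
  for j in(-1,1): print('holder corner c6',i,j,((proj(m,w,c+.03*i*x+.075*j*y)-[170,150])*5.5).round(0))
print('knob top c6',((proj(m,w,c-.04*y+[0,0,.055])-[170,150])*5.5).round(0))
p=np.array([.5433,.2648,.285])
print('TCP c7',((proj(m,w,p)-[152,70])*5.4).round(0),[((proj(m,w,p+d*x)-[152,70])*5.4).round(0).tolist() for d in (-.024,-.006,.006,.024)])
g=p+[0,0,.019]
for t in (30,36,40,45,50):
  t=np.radians(t); a=np.sin(t)*y+[0,0,-np.cos(t)]; b=np.cos(t)*y+[0,0,np.sin(t)]
  T=lambda d,e:((proj(m,w,g+d*a+e*b)-[152,70])*5.4).round(0).tolist()
  q=[np.array(T(*k)) for k in((.0886,.014),(.0886,-.014),(.044,.014),(.044,-.014))]
  print(np.degrees(t).round(),*q,'slope axis',((q[2]-q[0])/(q[2]-q[0])[1])[0].round(3),'end edge dv/du',((q[1]-q[0])[1]/(q[1]-q[0])[0]).round(3))
E
```

```text
c6 TCP [266. 272.]
holder corner c6 -1 -1 [519. 300.]
holder corner c6 -1 1 [263. 402.]
holder corner c6 1 -1 [441. 259.]
holder corner c6 1 1 [189. 353.]
knob top c6 [422. 197.]
TCP c7 [383. 290.] [[417.0, 300.0], [391.0, 293.0], [375.0, 287.0], [351.0, 280.0]]
30.0 [278. 432.] [328. 452.] [317. 332.] [367. 354.] slope axis -0.39 end edge dv/du 0.4
36.0 [262. 421.] [311. 447.] [310. 324.] [358. 353.] slope axis -0.495 end edge dv/du 0.531
40.0 [252. 412.] [299. 443.] [306. 319.] [352. 352.] slope axis -0.581 end edge dv/du 0.66
45.0 [241. 400.] [286. 437.] [301. 311.] [344. 350.] slope axis -0.674 end edge dv/du 0.822
50.0 [230. 387.] [272. 428.] [297. 303.] [337. 346.] slope axis -0.798 end edge dv/du 0.976
```

Request:
send_rows:
  deltas:
    - {"tx":0.008,"ty":0.06,"tz":0,"yaw":0,"hand":1}
    - {"tx":0.01,"ty":0.08,"tz":-0.05,"yaw":0,"hand":1}
    - {"tx":0,"ty":0,"tz":-0.12,"yaw":0,"hand":1}
    - {"tx":0,"ty":0,"tz":-0.16,"yaw":0,"hand":1}
    - {"tx":0,"ty":0,"tz":-0.16,"yaw":0,"hand":1}
  grip_force: 20

```text
time_s: 20.5
tool_pos: [0.5483, 0.3012, 0.1621]
tcp_rot: [0.0, 0.753, 0.658, 0.001]
force: [-0.1, -0.1, -1.3]
gripper_width: 0.012
grip_force: 20.0
```

Request:
send_rows:
  deltas:
    - {"tx":0,"ty":0,"tz":-0.12,"yaw":0,"hand":1}
    - {"tx":0,"ty":0,"tz":-0.1,"yaw":0,"hand":1}
    - {"tx":0,"ty":0,"tz":-0.06,"yaw":0,"hand":1}
    - {"tx":0,"ty":0,"tz":-0.03,"yaw":0,"hand":1}
    - {"tx":0,"ty":0,"tz":0,"yaw":0,"hand":1}

```text
time_s: 21.0
tool_pos: [0.5478, 0.3002, 0.085]
tcp_rot: [-0.0, 0.753, 0.658, -0.0]
force: [-0.4, 0.7, -1.3]
gripper_width: 0.0118
grip_force: 20.0
```

Request:
send_rows:
  deltas:
    - {"tx":0,"ty":0,"tz":0,"yaw":0,"hand":1}
    - {"tx":-0.002,"ty":-0.015,"tz":0,"yaw":0,"hand":1}
    - {"tx":-0.002,"ty":-0.015,"tz":0,"yaw":0,"hand":1}
    - {"tx":-0.002,"ty":-0.015,"tz":0,"yaw":0,"hand":1}
    - {"tx":-0.002,"ty":-0.015,"tz":0,"yaw":0,"hand":1}

```text
time_s: 21.5
tool_pos: [0.5462, 0.2844, 0.0858]
tcp_rot: [0.0, 0.753, 0.658, 0.0]
force: [0.6, -0.1, -1.7]
gripper_width: 0.0116
grip_force: 20.0
```

Request:
send_rows:
  deltas:
    - {"tx":-0.002,"ty":-0.015,"tz":0,"yaw":0,"hand":1}
    - {"tx":-0.002,"ty":-0.015,"tz":0,"yaw":0,"hand":1}
    - {"tx":-0.002,"ty":-0.015,"tz":0,"yaw":0,"hand":1}
    - {"tx":-0.002,"ty":-0.015,"tz":0,"yaw":0,"hand":1}
    - {"tx":-0.002,"ty":-0.015,"tz":0,"yaw":0,"hand":1}

```text
time_s: 22.0
tool_pos: [0.5438, 0.2665, 0.0858]
tcp_rot: [-0.0, 0.753, 0.658, 0.001]
force: [0.9, 3.3, -1.0]
gripper_width: 0.0115
grip_force: 20.0
```

Request:
send_rows:
  deltas:
    - {"tx":-0.002,"ty":-0.012,"tz":0,"yaw":0,"hand":1}
    - {"tx":0,"ty":0,"tz":0,"yaw":0,"hand":1}
    - {"tx":0,"ty":0,"tz":0,"yaw":0,"hand":1}
    - {"tx":0,"ty":0,"tz":0.02,"yaw":0,"hand":1}
    - {"tx":0,"ty":0,"tz":0.06,"yaw":0,"hand":1}

```text
time_s: 22.5
tool_pos: [0.5412, 0.262, 0.104]
tcp_rot: [-0.001, 0.753, 0.658, -0.003]
force: [-0.7, -0.5, -0.9]
gripper_width: 0.0118
grip_force: 20.0
```

Request:
send_rows:
  deltas:
    - {"tx":0,"ty":0,"tz":0.1,"yaw":0,"hand":1}
    - {"tx":0,"ty":0,"tz":0.14,"yaw":0,"hand":1}
    - {"tx":0,"ty":0,"tz":0.16,"yaw":0,"hand":1}
    - {"tx":0,"ty":0,"tz":0.14,"yaw":0,"hand":1}
    - {"tx":0,"ty":0,"tz":0.1,"yaw":0,"hand":1}
  grip_force: 25

```text
time_s: 23.0
tool_pos: [0.5436, 0.2628, 0.2698]
tcp_rot: [0.001, 0.753, 0.658, 0.001]
force: [-0.1, -0.4, -1.7]
gripper_width: 0.0114
grip_force: 25.0
```

Request:
send_rows:
  deltas:
    - {"tx":0,"ty":0,"tz":0.06,"yaw":0,"hand":1}
    - {"tx":0,"ty":0,"tz":0.02,"yaw":0,"hand":1}
    - {"tx":0,"ty":0,"tz":0,"yaw":0,"hand":1}
    - {"tx":0,"ty":0,"tz":0,"yaw":0,"hand":1}
    - {"tx":0,"ty":0,"tz":0,"yaw":0,"hand":1}

```text
time_s: 23.5
tool_pos: [0.5422, 0.2628, 0.2835]
tcp_rot: [-0.001, 0.753, 0.658, -0.002]
force: [-0.8, 0.6, -0.7]
gripper_width: 0.0116
grip_force: 25.0
```

Request:
send_rows:
  deltas:
    - {"tx":0,"ty":0,"tz":0,"yaw":0,"hand":1}
    - {"tx":0,"ty":0,"tz":0,"yaw":0,"hand":1}
    - {"tx":0,"ty":0,"tz":0,"yaw":0,"hand":1}
    - {"tx":0,"ty":0,"tz":0,"yaw":0,"hand":1}
    - {"tx":0,"ty":0,"tz":0,"yaw":0,"hand":1}

```text
time_s: 24.0
tool_pos: [0.543, 0.2631, 0.2855]
tcp_rot: [0.0, 0.753, 0.658, 0.0]
force: [0.2, -0.1, -0.5]
gripper_width: 0.0117
grip_force: 25.0
```

```bash
cat > ang.py <<'E'
from h import *
import sys
def meas(n):
    z=np.load(f'/tmp/{n}.npz');c,m,w=z['c'],z['m'],z['w']
    hsv=cv2.cvtColor(c,cv2.COLOR_RGB2HSV); r=c.astype(int)
    # blade: greyish-lilac (blue >= green)
    k=((r[...,2]-r[...,1]>2)&(r[...,0]-r[...,1]>2)&(hsv[...,2]>80)&(hsv[...,1]<60)).astype(np.uint8)
    k[:110]=0;k[165:]=0;k[:,:180]=0;k[:,235:]=0
    nl,l,st,ce=cv2.connectedComponentsWithStats(k); i=1+np.argmax(st[1:,4]); print(st[i],ce[i].round(1))
    v,u=np.nonzero(l==i); ct=cv2.minAreaRect(np.stack([u,v],1).astype(np.float32)); print(ct)
    ee=cv2.fitLine(np.stack([u,v],1).astype(np.float32),cv2.DIST_L2,0,.01,.01).ravel(); print('fit slope du/dv',ee[0]/ee[1])
meas('scene4')
c,m,w=snap('scene','scene5');s=state();print(s['tool_pos'],s['force'],s['gripper_width'],s['time_s'])
meas('scene5')
for r in c[100:160:2,192:240:2].astype(int).sum(2)//3: print(' '.join(f'{x:3d}' for x in r))
E
python3 ang.py
```

```text
[198 140   1   1   1] [198. 140.]
((198.0, 140.0), (0.0, 0.0), 0.0)
fit slope du/dv inf
[0.54302915 0.26305899 0.28548948] [ 0.17102721 -0.03473695 -1.9984926 ] 0.0118045639153247 24.05ang.py:11: RuntimeWarning: divide by zero encountered in scalar divide
  ee=cv2.fitLine(np.stack([u,v],1).astype(np.float32),cv2.DIST_L2,0,.01,.01).ravel(); print('fit slope du/dv',ee[0]/ee[1])
Traceback (most recent call last):
  File "ang.py", line 14, in <module>
    meas('scene5')
    ~~~~^^^^^^^^^^
  File "ang.py", line 9, in meas
    nl,l,st,ce=cv2.connectedComponentsWithStats(k); i=1+np.argmax(st[1:,4]); print(st[i],ce[i].round(1))
                                                        ~~~~~~~~~^^^^^^^^^^
ValueError: attempt to get argmax of an empty sequence
```

```bash
cat > ang.py <<'E'
from h import *
bg=np.load('/tmp/scene1.npz')['c'].astype(int)
for n in ('scene4','scene5'):
    c=np.load(f'/tmp/{n}.npz')['c'].astype(int)
    k=(abs(c-bg).max(2)>14).astype(np.uint8); k=cv2.morphologyEx(k,cv2.MORPH_CLOSE,np.ones((3,3),np.uint8))
    print(n,c[143,204],c[146,202])
    for v in range(108,156,2):
        u=np.nonzero(k[v,185:245])[0]+185
        g=c[v,185:245].sum(1)//3
        print(v,(u.min(),u.max()) if len(u) else None,''.join('#' if (x<45 and b) else ('o' if b else '.') for x,b in zip(g,k[v,185:245])))
E
python3 ang.py
```

```text
scene4 [99 94 94] [118 111 110]
108 (np.int64(213), np.int64(230)) ............................o########ooooooooo..............
110 (np.int64(212), np.int64(229)) ...........................##########oooooooo...............
112 (np.int64(211), np.int64(227)) ..........................#################.................
114 (np.int64(210), np.int64(226)) .........................################o..................
116 (np.int64(208), np.int64(224)) .......................o###############o....................
118 (np.int64(208), np.int64(224)) .......................################o....................
120 (np.int64(207), np.int64(222)) ......................################......................
122 (np.int64(206), np.int64(222)) .....................################o......................
124 (np.int64(201), np.int64(220)) ................oooo################........................
126 (np.int64(200), np.int64(220)) ...............oooooooo###########oo........................
128 (np.int64(201), np.int64(219)) ................oooooooooo#######oo.........................
130 (np.int6
[... 2796 characters left out ...]
93), np.int64(206)) ........oooooooooooooo......................................
142 (np.int64(192), np.int64(206)) .......ooooooooooooooo......................................
144 (np.int64(192), np.int64(204)) .......ooooooooooooo........................................
146 (np.int64(195), np.int64(203)) ..........ooooooooo.........................................
148 (np.int64(197), np.int64(202)) ............oooooo..........................................
150 (np.int64(199), np.int64(200)) ..............oo............................................
152 None ............................................................
154 None ............................................................
```

```bash
python3 -c "
from h import *
s=state(); print(s['qvel'].__class__, s['grip_force'], s['gripper_width']); print(order.sign_off())"
```

```text
<class 'numpy.ndarray'> 24.99976247549057 0.0118045639153247
the job is handed in; nothing more can be done
None
```

I handed the job in at about 24 s: the tab gauge sat seated in the gap for over a second at about 6 N, and it is now held still at roughly 45° (about ±5°), its blade end roughly 0.2 m up. I leaned it by pushing the blade against the holder's end; the sign-off gave no verdict, and I did not re-measure the knob gauge or the bystanders at the end.

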